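# Fetch the fourth castor from behind the stock

## Task

Complete the set of castors: first clear all three tall things (carton, spray can, furniture leg) out of the front row of the white stock bay and stand them together on the black rubber mat, then take the castor from behind them and stand it, wheel up, in the one empty compartment of the grey tray. After that put the three tall things back upright in the bay, each on the same spot where it stood at the start. Do not tip any of the tall things over, and leave the small box and the jar in the bay's back row where they are.

Things in the scene. Friction and masses are not known exactly. Their poses are not given: they have to be found in the camera images.
- carton: Upright plain cardboard carton, 72 (x) x 48 (y) x 125 (z) mm, about 0.3 kg, in the front row of the bay; take it by its 48 mm width. Origin: centre of its underside, z up.
- can: Round aluminium spray can standing upright with a tall white cap, 135 mm high in all; can 53 mm in diameter up to 85 mm, cap 50 mm in diameter from 85 mm to the top; about 0.32 kg; in the front row of the bay. Its yaw has no meaning. Origin: centre of its underside, z up.
- leg: Dark steel furniture leg standing upright: square tube 40 x 40 mm (sides along its x and y), 140 mm high in all, on a square foot plate 60 x 60 x 5 mm; about 0.4 kg; in the front row of the bay. Origin: centre of its underside, z up.
- castor: The castor to fetch, the only one in the bay: upside down on its steel plate 45 (x) x 55 (y) x 4 mm, rubber wheel up, 58 mm high in all, 0.14 kg. Axle along x, 38 mm up: the flat fork cheeks beside the wheel face +x and -x, 28 mm over their outsides, 22 mm wide in y, 16 to 46 mm above the underside; pinch across them (along x). Wheel diameter 40 mm. Origin: centre of the underside, z up.
- screw_box: Small cardboard box, 40 x 52 x 30 mm, in the back row of the bay; it is to stay there (it may shift less than 30 mm). Origin: centre of its underside.
- jar: Small clear round jar with a steel lid, 40 mm in diameter, 45 mm high, in the back row of the bay; it is to stay there (it may shift less than 30 mm). Origin: centre of its underside.
- bay: Fixed white stock bay, 176 (x) x 290 (y) mm, open above and at the front (-x, to the robot). Floor 12 mm thick; side and back walls 12 mm thick, tops 62 mm above the bench. Tall things: in line along y at about x = -43 mm, 83 mm apart, any order. Castor, small box, jar: back row, x about +29 mm, 83 mm apart, any order. Origin: centre of its underside, on the bench.
- mat: The side area: fixed flat black rubber mat, 290 (x) x 130 (y) x 3 mm, on the bench to the left or to the right of the bay. Origin: centre of its underside.
- tray: Fixed grey tray, 160 x 160 mm, across the bay from the mat. Floor 5 mm thick, outer walls and cross divider 4 mm thick, tops 21 mm above the bench: four compartments 74 x 74 mm inside, centres 39 mm from the middle along x and y. Three hold castors of the same kind, wheel up; which one is empty varies. Origin: centre of its underside, on the bench.
- pad: Fixed square cardboard pad, 66 x 66 x 2 mm, sides along the tray's x and y, on the floor of the tray's empty compartment: the castor belongs on it. Origin: centre of its underside, 5 mm above the bench.

How it is judged:
By the outcome, as a careful person would: the job done as asked, in the order asked, and still so for the second after the job is handed in, with the robot touching nothing.
It also fails if it takes over 141 s, if anything falls off the work surface, if the arm or the gripper's body presses on something with over 40 N, if the wrist force passes 120 N, or if a joint passes its speed limit or range.

## Robot

A 6-joint arm with a two-finger parallel gripper is mounted at the origin on the work surface. World frame = base frame: x ahead of the robot, y to its left, z up, the work surface at z = 0. Lengths are in m, angles in rad, forces in N, time in s.
With the tool pointing down it reaches from about 0.35 to 0.875 m from the base axis. Payload 4.2 kg.
Tool frame: the origin (TCP) lies midway between the tips of the shut fingers; the grasp point (between the pads) lies env.tcp_to_grasp behind it (env.tcp_to_grasp is the distance from the TCP to the grasp point, in m); z points along the fingers, y is the line along which they close (so a half turn about z gives the same grasp; the last joint's range is limited). The gripper opens to 87 mm and grips with 3 to 60 N. Pads are 19 mm wide; open, the fingers measure 117 mm over their backs; the gripper's body (75 mm by 190 mm) begins 51 mm behind the grasp point.
Start: joints at [1.533, 0.385, 0.008, 0, -1.194, -0.259], TCP at [0.183, 0.598, 0.223] pointing down, gripper open.
Joint ranges: [-3.14, 3.14], [-1.21, 2.06], [-1.07, 1.41], [-3.16, 2.05], [-2.99, -0.16], [-3.1, 3.1]. Speed limits (rad/s): [2.79, 2.79, 3.14, 3.14, 3.14, 3.14].

## Interface

Orientations are given as a unit quaternion [x, y, z, w].
In Python, from workcell import env gives the robot as it stands.
- The arm moves only by the tool drive_tool, never from a script. Its argument "steps" is one flat list of numbers, 7 for each row, row after row: the turn, a rotation vector about the tool's x, y, z in rad, then the shift along the tool's x, y, z in m, then the opening in per cent of the stroke, from 0 (shut) to 100 (fully open). In form: [ax, ay, az, tx, ty, tz, gripper, ax, ay, az, tx, ty, tz, gripper, ...]. A call has 1 to 12 rows; each row shifts and turns the commanded pose from where the row before left it, along the tool's axes as they then stand; what a row does not reach is not made up. A row lasts 1/10 s, in which the tool goes at most 50 mm and 8.59 degrees, less where a joint would pass 70% of its speed; a pose out of reach is approached as far as the arm can. A call is refused whole if a number of a shift passes 0.05 or a number of a turn 0.15, either way. A call with a gripper value outside its range is refused whole. The fingers move at their own pace and stop on an object; "squeeze" is the grip in N (left out, the last holds). Time passes only in rows, so rows that do not move let the fingers close. It gives the time, the measured TCP pose, the force, the opening and the grip force at its end, in the units of the state.
- env.observe(): the state, without advancing time (a new reading comes with each control period).
- env.snapshot(name): name is "scene" or "top" or "wrist"; returns the picture (480x640x3 uint8, red, green, blue); there is no depth.
- env.camera_params(name): a dict with "fx", "fy", "cx", "cy" (pixels), "k1" (the pictures are not rectified: a ray, as slopes to the right and down, at radius r is drawn at 1 + k1 r^2 times it, then the intrinsics apply), "position" and "rotation" of the camera in the world. Camera axes: x right, y down, z forward; pixel columns grow to the right and rows downward; lengths in m; the calibration is good to about 2 mm. A picture is of the moment at which its call begins: read the wrist's pose just before it. camera_params takes no time and is no camera call; for the wrist camera it gives the pose at the moment of the call.
- env.job_done(): hands the job in; it is judged then, once.
The state is a dict: "clock": time; "joints": joint angles; "joint_vel": joint speeds; "joint_efforts": joint torques, N m; "tool_pos": TCP position; "tcp_rot": TCP orientation; "wrist_force": force on the tool from outside, world axes, zero at the start; "torque": the same for the moment, N m; "grip_width": finger opening in m; "grip_force": force on a finger pad.
Only numpy, scipy, OpenCV 4.12 (cv2) and the standard library are available. Lean on these libraries where they do the work, as an engineer would, in place of code of your own. Each camera call takes 0.05 s, during which the arm holds its last target. There are 200 camera calls.

## Working session

There is one attempt and no reset: what is moved stays moved. The work goes in short steps, Python scripts to look and compute and a tool call to move; the robot and the scene stay as the last step left them, time stands still between calls to the robot, and variables do not carry over. Pictures are saved under pics/ and viewed, at most 14 in all, crops included, and the job is handed in when it is done.

Besides the shell and the picture viewer there is one more tool, called after "Emit:" in YAML: its name, and indented under it one key for each argument. drive_tool: Moves the arm, as the interface text tells. Its arguments: {"type":"object","properties":{"steps":{"type":"array","items":{"type":"number"}},"squeeze":{"type":"number"}},"required":["steps"]}

```bash
mkdir -p pics; ls; python3 - <<'E'
from workcell import env
import cv2
s=env.observe()
print({k:s[k] for k in ('clock','tool_pos','tcp_rot','wrist_force','grip_width')},env.tcp_to_grasp)
for n in('top','scene'):
    print(n,env.camera_params(n)); cv2.imwrite(f'pics/{n}0.png',env.snapshot(n)[:,:,::-1])
print(env.camera_params('wrist'))
E
```

```text
pics
{'clock': 0.0, 'tool_pos': array([0.18258773, 0.59709726, 0.22146079]), 'tcp_rot': array([ 9.88996394e-01, -1.47935535e-01, -1.19043075e-04,  1.09398954e-03]), 'wrist_force': array([0.99901826, 0.00585656, 0.80529377]), 'grip_width': 0.08683984911525745} 0.0187
top {'fx': 461.09388294973655, 'fy': 461.09388294973655, 'cx': 320.7052832266872, 'cy': 231.6726194847665, 'k1': -0.026272063651177627, 'position': array([0.39100984, 0.01715383, 0.86948245]), 'rotation': array([ 0.70583216, -0.70228565,  0.06361564, -0.06744534])}
scene {'fx': 505.9606126943869, 'fy': 505.9606126943869, 'cx': 314.26878794477807, 'cy': 235.8635408098596, 'k1': -0.1023436780340538, 'position': array([ 0.95354192, -0.66794451,  0.54128067]), 'rotation': array([ 0.84395237,  0.22109868, -0.12913095, -0.47136501])}
{'fx': 364.05023251777584, 'fy': 364.05023251777584, 'cx': 318.35448098557333, 'cy': 242.53717418894058, 'k1': -0.010176699426852266, 'position': array([0.26075341, 0.5739525 , 0.38394784]), 'rotation': array([-0.58749135,  0.79479167,  0.12209621, -0.09084394])}
```

View pics/top0.png

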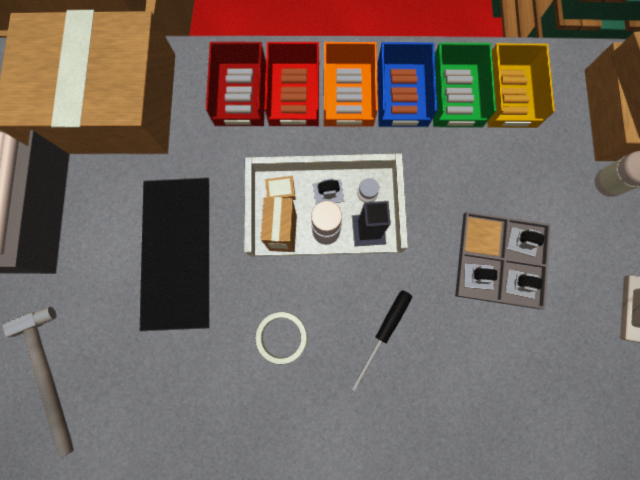

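View pics/scene0.png

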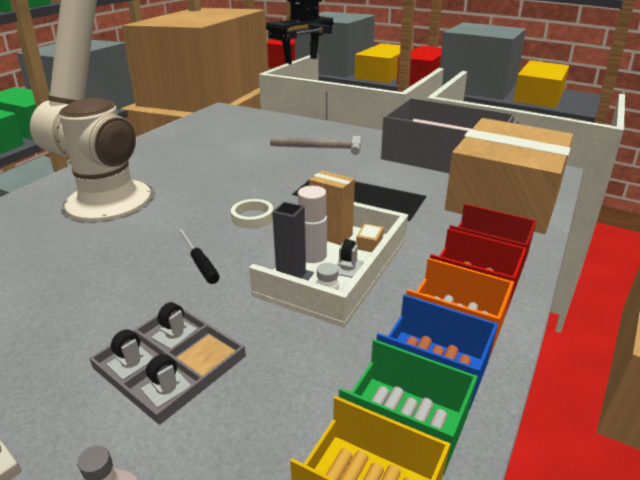

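The top view shows the mat at left (px 141-209, 178-330), the bay in the middle (245-407, 155-255) with carton, can and leg left to right, and the castor behind the can. The tray is at right (458-548, 213-307) with its upper-left compartment empty. Next I'll enlarge the bay and tray.

```bash
cat > h.py <<'E'
import numpy as np, cv2
from workcell import env
from scipy.spatial.transform import Rotation as R
def ray(n,u,v,P=None):
    P=P or env.camera_params(n)
    a=np.array([(u-P['cx'])/P['fx'],(v-P['cy'])/P['fy']]);b=a.copy()
    for _ in range(20): b=a/(1+P['k1']*(b@b))
    return np.array(P['position']),R.from_quat(P['rotation']).apply([b[0],b[1],1])
def w(n,u,v,z,P=None):
    p,d=ray(n,u,v,P); return p+d*(z-p[2])/d[2]
def proj(n,X,P=None):
    P=P or env.camera_params(n)
    c=R.from_quat(P['rotation']).inv().apply(np.array(X)-P['position']);a=c[:2]/c[2]
    a=a*(1+P['k1']*(a@a)); return [P['fx']*a[0]+P['cx'],P['fy']*a[1]+P['cy']]
E
python3 - <<'E'
from h import *
I=cv2.imread('pics/top0.png')
a=cv2.resize(I[145:265,235:415],None,fx=4.4,fy=4.4,interpolation=cv2.INTER_CUBIC);cv2.imwrite('pics/c1.png',a)
b=cv2.resize(I[205:315,450:560],None,fx=5,fy=5,interpolation=cv2.INTER_CUBIC);cv2.imwrite('pics/c2.png',b)
E
```

```text
(no output)
```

View pics/c1.png

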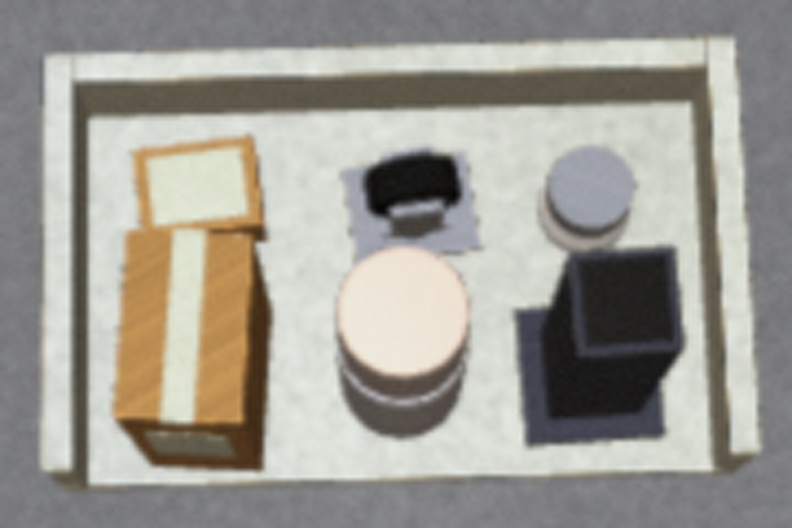

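View pics/c2.png

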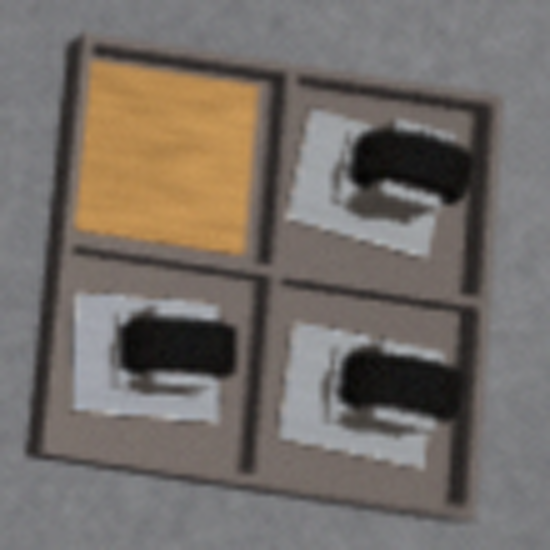

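```bash
python3 - <<'E'
from h import *
np.set_printoptions(precision=4,suppress=True)
P=env.camera_params('top')
def c1(p,z): return w('top',235+p[0]/4.4,145+p[1]/4.4,z,P)[:2]
def c2(p,z): return w('top',450+p[0]/5,205+p[1]/5,z,P)[:2]
def quad(n,f,ps,z):
    q=np.array([f(p,z) for p in ps]) # TL TR BR BL ; image up=+x, left=+y
    e=(q[0]-q[3])+(q[1]-q[2]); e2=(q[0]-q[1])+(q[3]-q[2])
    print(n,'c',q.mean(0),'sizex',np.linalg.norm(e)/2,'sizey',np.linalg.norm(e2)/2,'yaw',np.degrees([np.arctan2(e[1],e[0]),np.arctan2(-e2[0],e2[1])]))
quad('carton',c1,[(126,228),(253,232),(242,424),(114,418)],.137)
print('can',c1((403,312),.147),'r',np.linalg.norm(c1((469,312),.147)-c1((337,312),.147))/2)
quad('leg',c1,[(568,248),(676,247),(681,347),(576,355)],.152)
print('legplate',c1((515,311),.017),c1((527,445),.017),c1((664,437),.017),(c1((515,311),.017)+c1((664,437),.017))/2)
quad('bay',c1,[(43,55),(735,38),(760,455),(40,470)],.062)
quad('castorplate',c1,[(341,171),(466,150),(480,249),(352,261)],.016)
print('wheel',c1((412,185),.056))
quad('sbox',c1,[(134,152),(253,135),(263,222),(148,229)],.042)
print('jar',c1((590,188),.057))
quad('tray',c2,[(82,36),(500,98),(472,520),(30,457)],.021)
quad('pad',c2,[(90,58),(258,80),(245,253),(76,230)],.007)
quad('mat',lambda p,z:w('top',*p,z,P)[:2],[(141,180),(209,178),(209,329),(141,330)],.003)
s=env.observe();print(R.from_quat(s['tcp_rot']).as_matrix())
p=env.camera_params('wrist');T=R.from_quat(s['tcp_rot'])
print('cam in tool',T.inv().apply(p['position']-s['tool_pos']),(T.inv()*R.from_quat(p['rotation'])).as_matrix())
E
```

```text
carton c [0.5495 0.0931] sizex 0.07226097962172276 sizey 0.047241522501625784 yaw [-2.0452 -2.0397]
can [0.5524 0.0122] r 0.024067907179909368
leg c [ 0.5565 -0.0684] sizex 0.038504326646799016 sizey 0.03869324483198917 yaw [2.525  2.7243]
legplate [ 0.5821 -0.0369] [ 0.5238 -0.0416] [ 0.5276 -0.0999] [ 0.5549 -0.0684]
bay c [0.5974 0.0152] sizex 0.17587237464957065 sizey 0.2897128281661548 yaw [1.688  1.5862]
castorplate c [0.6283 0.0085] sizex 0.04287476139539776 sizey 0.055548509547031735 yaw [7.4121 7.9441]
wheel [0.6269 0.008 ]
sbox c [0.6309 0.0977] sizex 0.036430518030825296 sizey 0.04973220580086216 yaw [9.2641 6.3033]
jar [ 0.6256 -0.0659]
tray c [ 0.4987 -0.3187] sizex 0.1595379437413346 sizey 0.1606469147525885 yaw [-9.1776 -8.1538]
pad c [ 0.5461 -0.2875] sizex 0.06734598559205397 sizey 0.06447458368894178 yaw [-7.7968 -7.4969]
mat c [0.513  0.2999] sizex 0.2897391594984815 sizey 0.1303674767053136 yaw [3.6219 1.6081]
[[ 0.9562 -0.2926 -0.0005]
 [-0.2926 -0.9562 -0.0019]
 [ 0.0001  0.002  -1.    ]]
cam in tool [ 0.0815 -0.0003 -0.1624] [[-0.0006 -0.9536 -0.3009]
 [ 1.     -0.0003 -0.0012]
 [ 0.001  -0.3009  0.9536]]
```

```bash
cat >> h.py <<'E'
def to(x,y,z,yaw=None):
    s=env.observe();p=s['tool_pos'];T=R.from_quat(s['tcp_rot']);M=T.as_matrix()
    th=np.arctan2(M[1,0],M[0,0]);t2=th if yaw is None else np.radians(yaw)
    rz=-((t2-th+np.pi)%(2*np.pi)-np.pi)
    Q=R.from_euler('z',t2)*R.from_euler('x',np.pi)
    d=Q.inv().apply(np.array([x,y,z])-p)
    tilt=(T.inv()*Q).as_rotvec()
    print('t',round(s['clock'],2),'pos',p.round(4),'yaw',round(np.degrees(th),2),'turn',tilt.round(4),'shift(after turn)',d.round(4),'gw',round(s['grip_width'],4),'F',s['wrist_force'].round(1))
E
python3 - <<'E'
from h import *
to(.5495,.0931,.2,-2.04)
E
```

```text
t 0.1 pos [0.1826 0.5972 0.2216] yaw -17.01 turn [ 2.000e-03  1.000e-04 -2.614e-01] shift(after turn) [0.3846 0.4907 0.0216] gw 0.0872 F [ 0.2 -0.1 -0.6]
```

Emit:
drive_tool:
  steps: [0, 0, -0.131, 0, 0, 0, 76, 0, 0, -0.131, 0, 0, 0, 76, 0, 0, 0, 0.03, 0.038, 0, 76, 0, 0, 0, 0.03, 0.038, 0, 76, 0, 0, 0, 0.03, 0.038, 0, 76, 0, 0, 0, 0.03, 0.038, 0, 76, 0, 0, 0, 0.03, 0.038, 0, 76, 0, 0, 0, 0.03, 0.038, 0, 76, 0, 0, 0, 0.03, 0.038, 0, 76, 0, 0, 0, 0.03, 0.038, 0, 76, 0, 0, 0, 0.03, 0.038, 0, 76, 0, 0, 0, 0.03, 0.038, 0, 76]
  squeeze: 25

```text
clock: 1.3
tool_pos: [0.4699, 0.2056, 0.2224]
tcp_rot: [1.0, -0.017, -0.0, 0.0]
wrist_force: [0.8, 0.5, -0.3]
grip_width: 0.0661
grip_force: 0.0
```

```bash
python3 - <<'E'
from h import *
to(.5495,.0931,.2,-2.04)
E
```

```text
t 1.3 pos [0.4699 0.2056 0.2224] yaw -1.98 turn [0.0001 0.0003 0.0011] shift(after turn) [0.0835 0.1096 0.0224] gw 0.0661 F [ 0.8  0.5 -0.3]
```

Emit:
drive_tool:
  steps: [0, 0, 0, 0.021, 0.0275, 0.005, 76, 0, 0, 0, 0.021, 0.0275, 0.005, 76, 0, 0, 0, 0.021, 0.0275, 0.005, 76, 0, 0, 0, 0.0205, 0.027, 0.005, 76, 0, 0, 0, 0, 0, 0, 76]

```text
clock: 1.8
tool_pos: [0.5497, 0.0922, 0.2009]
tcp_rot: [1.0, -0.02, -0.001, 0.001]
wrist_force: [-1.4, 0.2, -0.5]
grip_width: 0.066
grip_force: 0.0
```

```bash
python3 - <<'E'
from h import *
to(.5495,.0931,.097,-2.04)
P=env.camera_params('wrist');I=env.snapshot('wrist')[:,:,::-1].copy()
for i,(c,yaw,hx,hy,z) in enumerate([((.5495,.0931),-2,.036,.024,.137),((.5524,.0122),0,.025,.025,.147),((.5560,-.0684),2.6,.02,.02,.152),((.5524,.0122),0,.0265,.0265,.097)]):
    a=np.radians(yaw)
    if i in(1,3): q=[(c[0]+hx*np.cos(t),c[1]+hx*np.sin(t)) for t in np.linspace(0,6.28,30)]
    else: q=[(c[0]+sx*hx*np.cos(a)-sy*hy*np.sin(a),c[1]+sx*hx*np.sin(a)+sy*hy*np.cos(a)) for sx,sy in[(1,1),(1,-1),(-1,-1),(-1,1)]]
    cv2.polylines(I,[np.array([proj('wrist',(x,y,z),P) for x,y in q]).round().astype(int)],True,(0,0,255),1)
cv2.imwrite('pics/w1.png',I)
E
```

```text
t 1.8 pos [0.5497 0.0922 0.2009] yaw -2.26 turn [ 0.0015  0.0026 -0.0039] shift(after turn) [-0.0003 -0.0009  0.1039] gw 0.066 F [-1.4  0.2 -0.5]
```

View pics/w1.png

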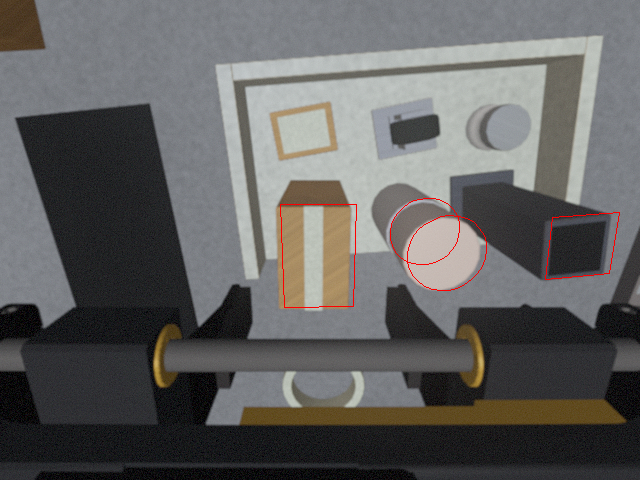

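The wrist view shows the carton about 3 mm (4-5 px) left of the prediction, its top centre at column 314, and the other two are off the same way. I'll add about 2-3 mm in y.

Emit:
drive_tool:
  steps: [0.001, 0.002, -0.004, 0, -0.003, 0.02, 76, 0, 0, 0, 0, 0, 0.028, 76, 0, 0, 0, 0, 0, 0.028, 76, 0, 0, 0, 0, 0, 0.02, 76, 0, 0, 0, 0, 0, 0.008, 76, 0, 0, 0, 0, 0, 0, 76, 0, 0, 0, 0, 0, 0, 45, 0, 0, 0, 0, 0, 0, 45, 0, 0, 0, 0, 0, 0, 45, 0, 0, 0, 0, 0, 0, 45, 0, 0, 0, 0, 0, 0, 45]
  squeeze: 25

```text
clock: 2.95
tool_pos: [0.5497, 0.0983, 0.0996]
tcp_rot: [1.0, -0.015, 0.002, -0.001]
wrist_force: [-1.0, 0.3, 4.2]
grip_width: 0.0482
grip_force: 25.2
```

```bash
python3 - <<'E'
from h import *
s=env.observe();print(s['grip_force'])
to(.605,.3,.19,0)
E
```

```text
25.23367672227323
t 2.95 pos [0.5497 0.0983 0.0996] yaw -1.75 turn [-0.0015 -0.0036 -0.0306] shift(after turn) [ 0.0553 -0.2017 -0.0904] gw 0.0482 F [-1.   0.3  4.2]
```

Emit:
drive_tool:
  steps: [0, 0, 0, 0, 0, -0.01, 45, 0, 0, 0, 0, 0, -0.025, 45, 0, 0, 0, 0, 0, -0.03, 45, 0, 0, 0, 0, 0, -0.025, 45, 0, 0, 0, 0.007, -0.02, 0, 45, 0, 0, 0, 0.007, -0.035, 0, 45, 0, 0, 0, 0.007, -0.04, 0, 45, 0, 0, 0, 0.007, -0.04, 0, 45, 0, 0, 0, 0.007, -0.035, 0, 45, 0, 0, 0, 0.007, -0.02, 0, 45, 0, 0, 0, 0.007, -0.012, 0, 45, 0, 0, 0, 0, 0, 0, 45]

```text
clock: 4.15
tool_pos: [0.6041, 0.3008, 0.1863]
tcp_rot: [1.0, -0.015, -0.0, 0.0]
wrist_force: [-0.4, -0.1, -2.0]
grip_width: 0.0481
grip_force: 25.2
```

```bash
python3 - <<'E'
from h import *
s=env.observe();print(s['grip_force'])
to(.605,.3,.092)
E
```

```text
25.157172633334994
t 4.15 pos [0.6041 0.3008 0.1863] yaw -1.67 turn [0.0001 0.0004 0.    ] shift(after turn) [0.001  0.0008 0.0943] gw 0.0481 F [-0.4 -0.1 -2. ]
```

Emit:
drive_tool:
  steps: [0, 0, 0, 0, 0, 0.02, 45, 0, 0, 0, 0, 0, 0.025, 45, 0, 0, 0, 0, 0, 0.025, 45, 0, 0, 0, 0, 0, 0.014, 45, 0, 0, 0, 0, 0, 0.007, 45, 0, 0, 0, 0, 0, 0.004, 45, 0, 0, 0, 0, 0, 0, 45, 0, 0, 0, 0, 0, 0, 45]

```text
clock: 4.95
tool_pos: [0.6051, 0.299, 0.0951]
tcp_rot: [1.0, -0.015, 0.002, -0.001]
wrist_force: [-0.6, 0.4, -1.2]
grip_width: 0.0481
grip_force: 25.2
```

Emit:
drive_tool:
  steps: [0, 0, 0, 0, 0, 0, 45]

```text
clock: 5.05
tool_pos: [0.605, 0.2989, 0.0951]
tcp_rot: [1.0, -0.015, 0.002, -0.001]
wrist_force: [-0.5, 0.4, -2.6]
grip_width: 0.0476
grip_force: 25.2
```

Emit:
drive_tool:
  steps: [0, 0, 0, 0, 0, 0.001, 45]

```text
clock: 5.15
tool_pos: [0.6049, 0.2989, 0.0939]
tcp_rot: [1.0, -0.015, 0.002, -0.001]
wrist_force: [0.7, 0.3, -2.4]
grip_width: 0.0479
grip_force: 25.2
```

Emit:
drive_tool:
  steps: [0, 0, 0, 0, 0, 0.001, 45, 0, 0, 0, 0, 0, 0, 45]

```text
clock: 5.35
tool_pos: [0.6044, 0.2986, 0.0918]
tcp_rot: [1.0, -0.015, 0.001, -0.0]
wrist_force: [-1.0, -0.4, -2.3]
grip_width: 0.0483
grip_force: 25.2
```

Emit:
drive_tool:
  steps: [0, 0, 0, 0, 0, 0.001, 45, 0, 0, 0, 0, 0, 0.001, 45, 0, 0, 0, 0, 0, 0, 45]

```text
clock: 5.65
tool_pos: [0.6046, 0.2986, 0.0907]
tcp_rot: [1.0, -0.015, 0.001, -0.001]
wrist_force: [-1.2, -1.1, 2.1]
grip_width: 0.0481
grip_force: 25.3
```

Emit:
drive_tool:
  steps: [0, 0, 0, 0, 0, 0, 78, 0, 0, 0, 0, 0, 0, 78, 0, 0, 0, 0, 0, 0, 78, 0, 0, 0, 0, 0, -0.02, 78, 0, 0, 0, 0, 0, -0.03, 78, 0, 0, 0, 0, 0, -0.03, 78, 0, 0, 0, 0, 0, -0.03, 78, 0, 0, 0, -0.006, 0.03, 0, 78, 0, 0, 0, -0.006, 0.045, 0, 78, 0, 0, 0, -0.006, 0.045, 0, 78, 0, 0, 0, -0.006, 0.045, 0, 78, 0, 0, 0, -0.006, 0.045, 0, 78]

```text
clock: 6.85
tool_pos: [0.5674, 0.088, 0.1997]
tcp_rot: [1.0, -0.015, 0.001, -0.001]
wrist_force: [1.2, -0.3, 0.8]
grip_width: 0.0677
grip_force: 0.0
```

Emit:
drive_tool:
  steps: [0, 0, 0, -0.006, 0.035, 0, 78, 0, 0, 0, -0.006, 0.025, 0, 78, 0, 0, 0, -0.003, 0.014, 0, 78, 0, 0, 0, 0, 0, 0, 78]

```text
clock: 7.25
tool_pos: [0.5503, 0.0148, 0.1997]
tcp_rot: [1.0, -0.016, 0.001, -0.001]
wrist_force: [-0.4, 0.4, -0.1]
grip_width: 0.0678
grip_force: 0.0
```

```bash
python3 - <<'E'
from h import *
to(.5524,.016,.1013,-2)
I=env.snapshot('wrist')[:,:,::-1].copy()
cv2.imwrite('pics/w2.png',I)
E
```

```text
t 7.25 pos [0.5503 0.0148 0.1997] yaw -1.88 turn [-0.0012 -0.0024  0.0021] shift(after turn) [ 0.002  -0.0013  0.0984] gw 0.0678 F [-0.4  0.4 -0.1]
```

View pics/w2.png

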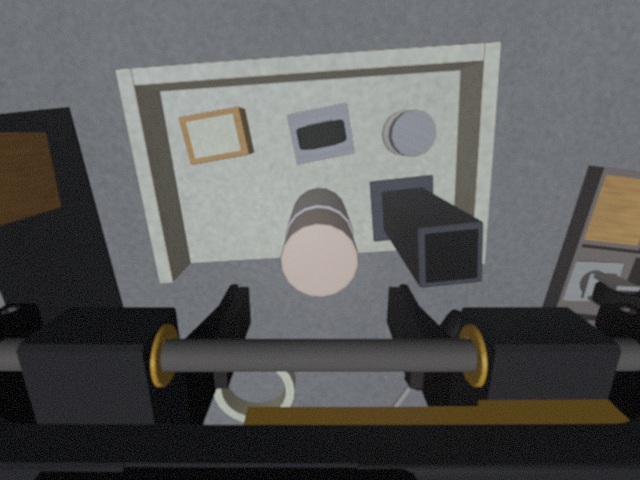

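The can's cap is centred at (319.5, 259), in line with the fingers (midline column 319). I'll read the leg and castor from this picture too.

```bash
python3 - <<'E'
from h import *
P=env.camera_params('wrist')
f=lambda u,v,z:w('wrist',u,v,z,P)[:2].round(4)
print('can',f(319.5,258.5,.147))
for n,q,z in(('leg',[(418,226),(477,223),(480,280),(420,286)],.152),('castor',[(288,113),(348,103),(354,156),(296,166)],.016),('jar',[(411,133)],.057),('sbox',[(180,116),(240,107),(251,152),(190,164)],.042)):
    a=np.array([f(*p,z) for p in q]);print(n,a.mean(0).round(4))
    if len(q)>1:
        e=a[0]-a[3]+a[1]-a[2];print(np.degrees(np.arctan2(e[1],e[0])))
E
```

```text
can [0.5543 0.016 ]
leg [ 0.5562 -0.0631]
6.530432555214878
castor [0.6266 0.0118]
6.1176718897597455
jar [ 0.6266 -0.0599]
sbox [0.6299 0.1018]
6.836819985853418
```

Emit:
drive_tool:
  steps: [0, 0, 0, 0.003, -0.001, 0.02, 78, 0, 0, 0, 0, 0, 0.028, 78, 0, 0, 0, 0, 0, 0.028, 78, 0, 0, 0, 0, 0, 0.015, 78, 0, 0, 0, 0, 0, 0.007, 78, 0, 0, 0, 0, 0, 0, 78, 0, 0, 0, 0, 0, 0, 45, 0, 0, 0, 0, 0, 0, 45, 0, 0, 0, 0, 0, 0, 45, 0, 0, 0, 0, 0, 0, 45, 0, 0, 0, 0, 0, 0, 45]
  squeeze: 30

```text
clock: 8.4
tool_pos: [0.5544, 0.017, 0.1024]
tcp_rot: [1.0, -0.015, 0.002, -0.001]
wrist_force: [0.0, -0.4, 3.3]
grip_width: 0.0491
grip_force: 29.8
```

```bash
python3 - <<'E'
from h import *
to(.51,.3,.19)
E
```

```text
t 8.4 pos [0.5544 0.017  0.1024] yaw -1.76 turn [-0.0014 -0.0039  0.    ] shift(after turn) [-0.0531 -0.2815 -0.0876] gw 0.0491 F [ 0.  -0.4  3.3]
```

Emit:
drive_tool:
  steps: [0, 0, 0, 0, 0, -0.01, 45, 0, 0, 0, 0, 0, -0.025, 45, 0, 0, 0, 0, 0, -0.03, 45, 0, 0, 0, 0, 0, -0.025, 45, 0, 0, 0, -0.007, -0.025, 0, 45, 0, 0, 0, -0.007, -0.04, 0, 45, 0, 0, 0, -0.007, -0.045, 0, 45, 0, 0, 0, -0.007, -0.045, 0, 45, 0, 0, 0, -0.007, -0.045, 0, 45, 0, 0, 0, -0.007, -0.04, 0, 45, 0, 0, 0, -0.007, -0.025, 0, 45, 0, 0, 0, -0.004, -0.0165, 0, 45]

```text
clock: 9.6
tool_pos: [0.5079, 0.3016, 0.1908]
tcp_rot: [1.0, -0.015, -0.0, -0.0]
wrist_force: [-0.1, 0.2, -4.3]
grip_width: 0.0495
grip_force: 29.8
```

Emit:
drive_tool:
  steps: [0, 0, 0, 0, 0, 0, 45, 0, 0, 0, 0, 0, 0.02, 45, 0, 0, 0, 0, 0, 0.028, 45, 0, 0, 0, 0, 0, 0.028, 45, 0, 0, 0, 0, 0, 0.014, 45, 0, 0, 0, 0, 0, 0.004, 45, 0, 0, 0, 0, 0, 0, 45]

```text
clock: 10.3
tool_pos: [0.5096, 0.2989, 0.0973]
tcp_rot: [1.0, -0.016, 0.001, 0.0]
wrist_force: [-0.0, 0.1, -4.0]
grip_width: 0.0492
grip_force: 29.8
```

Emit:
drive_tool:
  steps: [0, 0, 0, 0, 0, 0.0015, 45, 0, 0, 0, 0, 0, 0.001, 45, 0, 0, 0, 0, 0, 0, 45]

```text
clock: 10.6
tool_pos: [0.5097, 0.3002, 0.0959]
tcp_rot: [1.0, -0.015, 0.001, -0.001]
wrist_force: [0.1, -1.0, -3.1]
grip_width: 0.0492
grip_force: 29.8
```

Emit:
drive_tool:
  steps: [0, 0, 0, 0, 0, 0.001, 45, 0, 0, 0, 0, 0, 0, 45]

```text
clock: 10.8
tool_pos: [0.5094, 0.3001, 0.0943]
tcp_rot: [1.0, -0.015, 0.001, -0.001]
wrist_force: [1.3, -0.6, -3.7]
grip_width: 0.0493
grip_force: 29.8
```

Emit:
drive_tool:
  steps: [0, 0, 0, 0, 0, 0.001, 45, 0, 0, 0, 0, 0, 0.0005, 45, 0, 0, 0, 0, 0, 0, 45]

```text
clock: 11.1
tool_pos: [0.5098, 0.3002, 0.0935]
tcp_rot: [1.0, -0.015, 0.001, -0.001]
wrist_force: [-0.1, -0.9, 1.2]
grip_width: 0.0495
grip_force: 29.8
```

Emit:
drive_tool:
  steps: [0, 0, 0, 0, 0, 0, 78, 0, 0, 0, 0, 0, 0, 78, 0, 0, 0, 0, 0, 0, 78, 0, 0, 0, 0, 0, -0.02, 78, 0, 0, 0, 0, 0, -0.03, 78, 0, 0, 0, 0, 0, -0.03, 78, 0, 0, 0, 0, 0, -0.03, 78, 0, 0, -0.1, 0, 0, 0, 70, 0, 0, 0, 0.002, 0.035, 0, 70, 0, 0, 0, 0.002, 0.047, 0, 70, 0, 0, 0, 0.002, 0.047, 0, 70, 0, 0, 0, 0.002, 0.047, 0, 70]

```text
clock: 12.3
tool_pos: [0.5295, 0.1235, 0.2028]
tcp_rot: [0.999, 0.035, 0.001, -0.001]
wrist_force: [1.0, -0.2, 0.2]
grip_width: 0.0606
grip_force: 0.0
```

Emit:
drive_tool:
  steps: [0, 0, 0, 0.002, 0.047, 0, 70, 0, 0, 0, 0.002, 0.047, 0, 70, 0, 0, 0, 0.002, 0.042, 0, 70, 0, 0, 0, 0.002, 0.03, 0, 70, 0, 0, 0, 0.002, 0.017, 0, 70, 0, 0, 0, 0.002, 0.007, 0, 70, 0, 0, 0, 0, 0, 0, 70]

```text
clock: 13.0
tool_pos: [0.5548, -0.0643, 0.2023]
tcp_rot: [0.999, 0.034, 0.001, -0.0]
wrist_force: [0.2, -0.4, 0.4]
grip_width: 0.0613
grip_force: 0.0
```

```bash
python3 - <<'E'
from h import *
to(.5562,-.064,.1063,4)
I=env.snapshot('wrist')[:,:,::-1].copy()
cv2.imwrite('pics/w3.png',I)
E
```

```text
t 13.0 pos [ 0.5548 -0.0643  0.2023] yaw 3.89 turn [-0.0008 -0.0024 -0.0019] shift(after turn) [ 0.0014 -0.0002  0.096 ] gw 0.0613 F [ 0.2 -0.4  0.4]
```

View pics/w3.png

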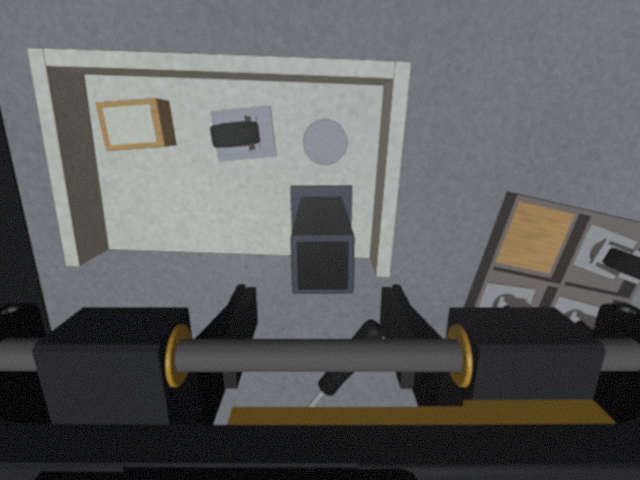

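The leg's top spans columns 292-353, so its centre is about 322 against a finger midline of 319. It is square to the gripper. I'll descend 1.5 mm to the right.

Emit:
drive_tool:
  steps: [0, 0, 0, 0.0015, 0.0015, 0.02, 70, 0, 0, 0, 0, 0, 0.028, 70, 0, 0, 0, 0, 0, 0.028, 70, 0, 0, 0, 0, 0, 0.013, 70, 0, 0, 0, 0, 0, 0.007, 70, 0, 0, 0, 0, 0, 0, 70, 0, 0, 0, 0, 0, 0, 35, 0, 0, 0, 0, 0, 0, 35, 0, 0, 0, 0, 0, 0, 35, 0, 0, 0, 0, 0, 0, 35, 0, 0, 0, 0, 0, 0, 35]
  squeeze: 35

```text
clock: 14.15
tool_pos: [0.5568, -0.0652, 0.1072]
tcp_rot: [0.999, 0.035, 0.002, -0.0]
wrist_force: [-0.5, 0.0, 2.2]
grip_width: 0.04
grip_force: 34.9
```

```bash
python3 - <<'E'
from h import *
to(.425,.3,.19)
E
```

```text
t 14.15 pos [ 0.5568 -0.0652  0.1072] yaw 3.96 turn [-0.0007 -0.0037  0.    ] shift(after turn) [-0.1062 -0.3734 -0.0828] gw 0.04 F [-0.5  0.   2.2]
```

Emit:
drive_tool:
  steps: [0, 0, 0, 0, 0, -0.01, 35, 0, 0, 0, 0, 0, -0.025, 35, 0, 0, 0, 0, 0, -0.03, 35, 0, 0, 0, 0, 0, -0.022, 35, 0, 0, 0, -0.007, -0.025, 0, 35, 0, 0, 0, -0.011, -0.04, 0, 35, 0, 0, 0, -0.012, -0.045, 0, 35, 0, 0, 0, -0.012, -0.045, 0, 35, 0, 0, 0, -0.012, -0.045, 0, 35, 0, 0, 0, -0.012, -0.045, 0, 35, 0, 0, 0, -0.012, -0.045, 0, 35, 0, 0, 0, -0.012, -0.04, 0, 35]

```text
clock: 15.35
tool_pos: [0.4419, 0.2593, 0.1933]
tcp_rot: [0.999, 0.035, 0.0, -0.0]
wrist_force: [0.2, 1.1, -3.2]
grip_width: 0.0398
grip_force: 34.9
```

Emit:
drive_tool:
  steps: [0, 0, 0, -0.012, -0.027, 0, 35, 0, 0, 0, -0.004, -0.016, 0, 35, 0, 0, 0, 0, 0, 0, 35, 0, 0, 0, 0, 0, 0.02, 35, 0, 0, 0, 0, 0, 0.028, 35, 0, 0, 0, 0, 0, 0.026, 35, 0, 0, 0, 0, 0, 0.012, 35, 0, 0, 0, 0, 0, 0.005, 35, 0, 0, 0, 0, 0, 0, 35]

```text
clock: 16.25
tool_pos: [0.4253, 0.2992, 0.1025]
tcp_rot: [0.999, 0.034, 0.001, -0.0]
wrist_force: [-0.3, 0.5, -2.9]
grip_width: 0.0398
grip_force: 34.9
```

Emit:
drive_tool:
  steps: [0, 0, 0, 0, 0, 0.0015, 35, 0, 0, 0, 0, 0, 0.001, 35, 0, 0, 0, 0, 0, 0.001, 35, 0, 0, 0, 0, 0, 0, 35]

```text
clock: 16.65
tool_pos: [0.4248, 0.2998, 0.0993]
tcp_rot: [0.999, 0.035, 0.001, -0.001]
wrist_force: [0.3, -0.4, -3.5]
grip_width: 0.0402
grip_force: 34.9
```

Emit:
drive_tool:
  steps: [0, 0, 0, 0, 0, 0.001, 35, 0, 0, 0, 0, 0, 0, 35]

```text
clock: 16.85
tool_pos: [0.4249, 0.2999, 0.0982]
tcp_rot: [0.999, 0.035, 0.001, -0.001]
wrist_force: [0.4, -0.2, -2.8]
grip_width: 0.0396
grip_force: 34.9
```

Emit:
drive_tool:
  steps: [0, 0, 0, 0, 0, 0.001, 35, 0, 0, 0, 0, 0, 0, 35]

```text
clock: 17.05
tool_pos: [0.425, 0.2999, 0.0982]
tcp_rot: [0.999, 0.035, 0.001, -0.001]
wrist_force: [-2.9, -1.1, 3.9]
grip_width: 0.0398
grip_force: 34.9
```

Emit:
drive_tool:
  steps: [0, 0, 0, 0, 0, 0, 70, 0, 0, 0, 0, 0, 0, 70, 0, 0, 0, 0, 0, 0, 70, 0, 0, 0, 0, 0, -0.02, 70, 0, 0, 0, 0, 0, -0.03, 70, 0, 0, 0, 0, 0, -0.03, 70, 0, 0, 0, 0, 0, -0.03, 70, 0, 0, 0, 0, 0, 0, 57]

```text
clock: 17.85
tool_pos: [0.4268, 0.3016, 0.2116]
tcp_rot: [0.999, 0.035, 0.005, -0.004]
wrist_force: [0.4, 0.9, 0.5]
grip_width: 0.0578
grip_force: 0.0
```

```bash
python3 - <<'E'
from h import *
print(env.observe()['joints'].round(3))
to(.6270,.0115,.2,97)
to(.6270,.0115,.2,-83)
E
```

```text
[ 0.928  0.213 -0.268  0.003 -1.078  0.712]
t 17.85 pos [0.4268 0.3016 0.2116] yaw 4.01 turn [ 0.0025 -0.0136 -1.6229] shift(after turn) [-0.3124  0.1634  0.0116] gw 0.0578 F [0.4 0.9 0.5]
t 17.85 pos [0.4268 0.3016 0.2116] yaw 4.01 turn [-0.0134 -0.0024  1.5187] shift(after turn) [ 0.3124 -0.1634  0.0116] gw 0.0578 F [0.4 0.9 0.5]
```

Emit:
drive_tool:
  steps: [-0.001, 0, 0.138, 0, 0, 0, 57, -0.001, 0, 0.138, 0, 0, 0, 57, -0.001, 0, 0.138, 0, 0, 0, 57, -0.001, 0, 0.138, 0, 0, 0, 57, -0.001, 0, 0.138, 0, 0, 0, 57, -0.001, 0, 0.138, 0, 0, 0, 57, -0.001, 0, 0.138, 0, 0, 0, 57, -0.001, 0, 0.138, 0, 0, 0, 57, -0.001, 0, 0.138, 0, 0, 0, 57, -0.001, 0, 0.138, 0, 0, 0, 57, -0.001, 0, 0.138, 0, 0, 0, 57]

```text
clock: 18.95
tool_pos: [0.4244, 0.2994, 0.2061]
tcp_rot: [0.747, -0.665, 0.001, 0.005]
wrist_force: [-0.6, -0.8, 0.1]
grip_width: 0.0498
grip_force: 0.0
```

Emit:
drive_tool:
  steps: [0, 0, 0, 0.03, -0.015, 0, 57, 0, 0, 0, 0.035, -0.018, 0, 57, 0, 0, 0, 0.035, -0.018, 0, 57, 0, 0, 0, 0.035, -0.018, 0, 57, 0, 0, 0, 0.035, -0.018, 0, 57, 0, 0, 0, 0.035, -0.018, 0, 57, 0, 0, 0, 0.035, -0.018, 0, 57, 0, 0, 0, 0.03, -0.018, 0, 57, 0, 0, 0, 0.025, -0.014, 0, 57, 0, 0, 0, 0.016, -0.008, 0, 57, 0, 0, 0, 0, 0, 0, 57]

```text
clock: 20.05
tool_pos: [0.6248, 0.009, 0.2068]
tcp_rot: [0.748, -0.664, 0.0, 0.005]
wrist_force: [0.3, 1.3, -0.2]
grip_width: 0.0493
grip_force: 0.0
```

```bash
python3 - <<'E'
from h import *
to(.6270,.0115,.08,-83)
I=env.snapshot('wrist')[:,:,::-1].copy()
cv2.imwrite('pics/w4.png',I)
E
```

```text
t 20.05 pos [0.6248 0.009  0.2068] yaw -83.17 turn [ 0.0066 -0.0064 -0.0029] shift(after turn) [-0.0022 -0.0025  0.1268] gw 0.0493 F [ 0.3  1.3 -0.2]
```

View pics/w4.png

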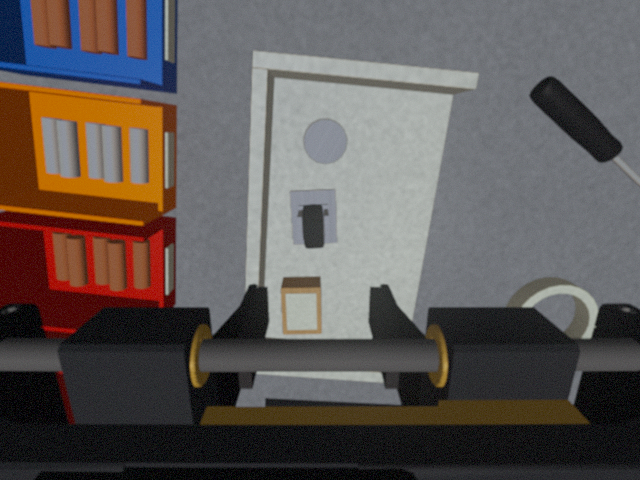

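The castor plate spans (290-337, 189-243) and is square to the tool. The wheel is at (314, 226).

```bash
python3 - <<'E'
from h import *
P=env.camera_params('wrist')
a=np.array([w('wrist',u,v,.016,P)[:2] for u,v in[(290,190),(336,189),(337,243),(293,243)]])
print(a.mean(0),w('wrist',314,226,.06,P)); e=a[0]-a[3]+a[1]-a[2];e2=a[1]-a[0]+a[2]-a[3];print(np.degrees([np.arctan2(e[1],e[0]),np.arctan2(e2[1],e2[0])+np.pi/2]))
to(*a.mean(0),.05,-83)
E
```

```text
[0.62581251 0.01205216] [0.62583234 0.00996916 0.06      ]
[-81.24219464 -82.59546653]
t 20.1 pos [0.6241 0.0101 0.207 ] yaw -83.11 turn [ 0.0067 -0.006  -0.0019] shift(after turn) [-0.0017 -0.0019  0.157 ] gw 0.0495 F [-0.6  0.3 -0. ]
```

Emit:
drive_tool:
  steps: [0.0067, -0.006, -0.01, -0.0015, -0.002, 0.02, 57, 0, 0, 0, 0, 0, 0.035, 57, 0, 0, 0, 0, 0, 0.035, 57, 0, 0, 0, 0, 0, 0.035, 57, 0, 0, 0, 0, 0, 0.025, 57, 0, 0, 0, 0, 0, 0, 57, 0, 0, 0, 0, 0, 0, 57]

```text
clock: 20.8
tool_pos: [0.6262, 0.0132, 0.0586]
tcp_rot: [0.753, -0.658, 0.001, -0.0]
wrist_force: [0.6, -0.3, 1.4]
grip_width: 0.0497
grip_force: 0.0
```

```bash
python3 - <<'E'
from h import *
to(.626,.0115,.028,-82.5)
E
```

```text
t 20.8 pos [0.6262 0.0132 0.0586] yaw -82.34 turn [-0.0018 -0.0006  0.0029] shift(after turn) [0.0017 0.0004 0.0306] gw 0.0497 F [ 0.6 -0.3  1.4]
```

Emit:
drive_tool:
  steps: [0, 0, 0, 0.001, 0, 0.015, 57, 0, 0, 0, 0, 0, 0.01, 57, 0, 0, 0, 0, 0, 0.005, 57, 0, 0, 0, 0, 0, 0, 57, 0, 0, 0, 0, 0, 0, 20, 0, 0, 0, 0, 0, 0, 20, 0, 0, 0, 0, 0, 0, 20, 0, 0, 0, 0, 0, 0, 20, 0, 0, 0, 0, 0, 0, 20, 0, 0, 0, 0, 0, 0, 20]
  squeeze: 25

```text
clock: 21.8
tool_pos: [0.6269, 0.0114, 0.0286]
tcp_rot: [0.752, -0.659, 0.001, -0.001]
wrist_force: [0.6, 0.3, 2.0]
grip_width: 0.0275
grip_force: 24.9
```

Emit:
drive_tool:
  steps: [0, 0, 0, 0, 0, -0.01, 20, 0, 0, 0, 0, 0, -0.025, 20, 0, 0, 0, 0, 0, -0.035, 20, 0, 0, 0, 0, 0, -0.035, 20, 0, 0, 0, 0, 0, -0.025, 20, 0, 0, 0, 0, 0, 0, 20]

```text
clock: 22.4
tool_pos: [0.6282, 0.0116, 0.1629]
tcp_rot: [0.752, -0.659, 0.003, -0.004]
wrist_force: [0.2, -0.9, -2.2]
grip_width: 0.028
grip_force: 24.9
```

```bash
python3 - <<'E'
from h import *
to(.5445,-.2850,.15,-98)
E
```

```text
t 22.4 pos [0.6282 0.0116 0.1629] yaw -82.4 turn [-0.01    0.0015  0.2722] shift(after turn) [0.3054 0.0416 0.0129] gw 0.028 F [ 0.2 -0.9 -2.2]
```

Emit:
drive_tool:
  steps: [-0.005, 0, 0.136, 0, 0, 0, 20, -0.005, 0, 0.136, 0, 0, 0, 20, 0, 0, 0, 0.025, 0.0046, 0, 20, 0, 0, 0, 0.037, 0.0046, 0, 20, 0, 0, 0, 0.04, 0.0046, 0, 20, 0, 0, 0, 0.04, 0.0046, 0, 20, 0, 0, 0, 0.04, 0.0046, 0, 20, 0, 0, 0, 0.04, 0.0046, 0, 20, 0, 0, 0, 0.037, 0.0046, 0, 20, 0, 0, 0, 0.03, 0.0046, 0, 20, 0, 0, 0, 0.016, 0.0046, 0, 20, 0, 0, 0, 0, 0, 0, 20]

```text
clock: 23.6
tool_pos: [0.5406, -0.2862, 0.1574]
tcp_rot: [-0.655, 0.756, 0.004, -0.004]
wrist_force: [0.3, 0.5, -0.9]
grip_width: 0.0277
grip_force: 24.9
```

```bash
python3 - <<'E'
from h import *
to(.5445,-.2850,.0236,-98)
I=env.snapshot('wrist')[:,:,::-1].copy()
cv2.imwrite('pics/w5.png',I)
E
```

```text
t 23.6 pos [ 0.5406 -0.2862  0.1574] yaw -98.21 turn [ 0.0114 -0.0003 -0.0036] shift(after turn) [-0.0017 -0.0037  0.1338] gw 0.0277 F [ 0.3  0.5 -0.9]
```

View pics/w5.png

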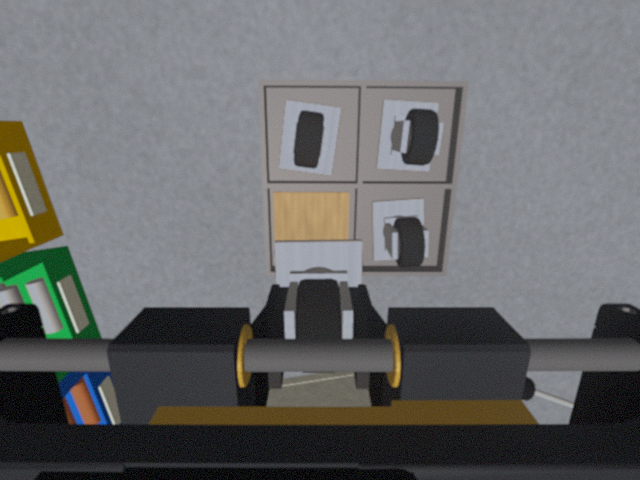

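The tray's outer corners are at (264,81), (466,82), (444,273) and (270,271), and the tool is square to it. The castor hangs level in the gripper.

```bash
python3 - <<'E'
from h import *
P=env.camera_params('wrist')
a=np.array([w('wrist',u,v,.021,P)[:2] for u,v in[(264,81),(466,82),(444,273),(270,271)]])
c=a.mean(0); e=a[0]-a[3]+a[1]-a[2];e2=a[1]-a[0]+a[2]-a[3];print(np.linalg.norm(e)/2,np.linalg.norm(e2)/2)
y=(np.arctan2(e[1],e[0])+np.arctan2(e2[1],e2[0])+np.pi/2)/2
print(c,np.degrees([np.arctan2(e[1],e[0]),np.arctan2(e2[1],e2[0])+np.pi/2]))
t=y+np.pi/2;q=c+.039*np.array([np.cos(t)-np.sin(t),np.sin(t)+np.cos(t)]);print(q)
b=np.array([w('wrist',u,v,.007,P)[:2] for u,v in[(273,192),(350,192)]]);m=b.mean(0)+.033*np.array([-np.cos(y),-np.sin(y)]);print('pad',m)
to(*q,.0236,-98)
E
```

```text
0.1555160698455038 0.15396381610151275
[ 0.4984309  -0.31754379] [-98.57312117 261.29103756]
[ 0.45401409 -0.35024161]
pad [ 0.53517075 -0.3471826 ]
t 23.65 pos [ 0.5414 -0.2852  0.1576] yaw -98.13 turn [ 0.0105 -0.0003 -0.0022] shift(after turn) [0.0766 0.0775 0.134 ] gw 0.0274 F [-0.8  0.3 -1.2]
```

Emit:
drive_tool:
  steps: [0.0105, 0, 0.006, -0.0015, -0.003, 0.015, 20, 0, 0, 0, 0, 0, 0.03, 20, 0, 0, 0, 0, 0, 0.03, 20, 0, 0, 0, 0, 0, 0.02, 20, 0, 0, 0, 0, 0, 0.01, 20, 0, 0, 0, 0, 0, 0, 20, 0, 0, 0, 0, 0, 0, 20]

```text
clock: 24.35
tool_pos: [0.5468, -0.2837, 0.0545]
tcp_rot: [-0.654, 0.756, -0.002, 0.001]
wrist_force: [-0.4, -0.2, -0.2]
grip_width: 0.0284
grip_force: 24.9
```

```bash
python3 - <<'E'
from h import *
to(.544,-.2845,.0236,-98.6)
E
```

```text
t 24.35 pos [ 0.5468 -0.2837  0.0545] yaw -98.29 turn [-0.0036 -0.0016  0.0053] shift(after turn) [0.0012 0.0026 0.0309] gw 0.0284 F [-0.4 -0.2 -0.2]
```

Emit:
drive_tool:
  steps: [-0.003, 0, 0.005, 0.001, 0.0025, 0.012, 20, 0, 0, 0, 0, 0, 0.009, 20, 0, 0, 0, 0, 0, 0.004, 20, 0, 0, 0, 0, 0, 0.002, 20, 0, 0, 0, 0, 0, 0, 20, 0, 0, 0, 0, 0, 0, 20]

```text
clock: 24.95
tool_pos: [0.5434, -0.2848, 0.0269]
tcp_rot: [-0.652, 0.758, -0.0, -0.001]
wrist_force: [-0.3, -0.0, -2.3]
grip_width: 0.0279
grip_force: 24.9
```

Emit:
drive_tool:
  steps: [0, 0, 0, 0, 0, 0.001, 20, 0, 0, 0, 0, 0, 0.001, 20, 0, 0, 0, 0, 0, 0, 20]

```text
clock: 25.25
tool_pos: [0.5431, -0.2846, 0.0247]
tcp_rot: [-0.652, 0.758, -0.0, -0.001]
wrist_force: [-0.3, -0.3, -2.1]
grip_width: 0.028
grip_force: 24.9
```

Emit:
drive_tool:
  steps: [0, 0, 0, 0, 0, 0.001, 20, 0, 0, 0, 0, 0, 0, 20]

```text
clock: 25.45
tool_pos: [0.5432, -0.2846, 0.0237]
tcp_rot: [-0.652, 0.758, -0.0, -0.001]
wrist_force: [-0.5, -0.4, -1.3]
grip_width: 0.0277
grip_force: 24.9
```

Emit:
drive_tool:
  steps: [0, 0, 0, 0, 0, 0.001, 20, 0, 0, 0, 0, 0, 0, 20]

```text
clock: 25.65
tool_pos: [0.5432, -0.2847, 0.0236]
tcp_rot: [-0.652, 0.758, -0.0, -0.001]
wrist_force: [-1.1, 0.5, 5.1]
grip_width: 0.0277
grip_force: 24.9
```

Emit:
drive_tool:
  steps: [0, 0, 0, 0, 0, 0, 44, 0, 0, 0, 0, 0, 0, 44, 0, 0, 0, 0, 0, 0, 44, 0, 0, 0, 0, 0, -0.01, 44, 0, 0, 0, 0, 0, -0.02, 44, 0, 0, 0, 0, 0, -0.035, 44, 0, 0, 0, 0, 0, -0.04, 44, 0, 0, 0, 0, 0, -0.04, 44, 0, 0, 0, 0, 0, -0.03, 44, 0, 0, 0, 0, 0, -0.015, 44]

```text
clock: 26.65
tool_pos: [0.5446, -0.2851, 0.2175]
tcp_rot: [-0.652, 0.758, -0.003, 0.001]
wrist_force: [-0.2, 0.5, -0.3]
grip_width: 0.038
grip_force: 0.0
```

```bash
python3 - <<'E'
from h import *
to(.425,.2999,.2136,3.96)
I=env.snapshot('scene')[:,:,::-1]
J=env.snapshot('wrist')[:,:,::-1]
cv2.imwrite('pics/m1.png',np.hstack([cv2.resize(I,(400,300)),cv2.resize(J,(400,300))]))
E
```

```text
t 26.65 pos [ 0.5446 -0.2851  0.2175] yaw -98.63 turn [-0.002  -0.0074 -1.7905] shift(after turn) [-0.0789 -0.5918  0.0039] gw 0.038 F [-0.2  0.5 -0.3]
```

View pics/m1.png

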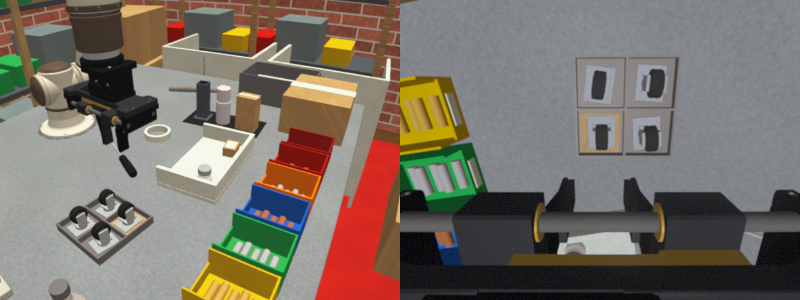

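The pictures show the castor sitting centred on the pad, wheel up, and the three tall things upright on the mat. Next I'll take them back, leg first.

Emit:
drive_tool:
  steps: [0, -0.0005, -0.14, 0, 0, 0, 70, 0, -0.0005, -0.14, 0, 0, 0, 70, 0, -0.0005, -0.14, 0, 0, 0, 70, 0, -0.0005, -0.14, 0, 0, 0, 70, 0, -0.0005, -0.14, 0, 0, 0, 70, 0, -0.0005, -0.14, 0, 0, 0, 70, 0, -0.0005, -0.14, 0, 0, 0, 70, 0, -0.0005, -0.14, 0, 0, 0, 70, 0, -0.0005, -0.14, 0, 0, 0, 70, 0, -0.0005, -0.14, 0, 0, 0, 70, 0, -0.0005, -0.14, 0, 0, 0, 70, 0, -0.0005, -0.14, 0, 0, 0, 70]

```text
clock: 27.95
tool_pos: [0.5426, -0.2842, 0.2111]
tcp_rot: [1.0, -0.018, -0.003, -0.002]
wrist_force: [-0.3, -0.2, 0.0]
grip_width: 0.061
grip_force: 0.0
```

Emit:
drive_tool:
  steps: [0, 0, -0.1105, 0, 0, 0, 70, 0, 0, 0, -0.003, -0.03, 0, 70, 0, 0, 0, -0.006, -0.045, 0, 70, 0, 0, 0, -0.006, -0.045, 0, 70, 0, 0, 0, -0.006, -0.045, 0, 70, 0, 0, 0, -0.006, -0.045, 0, 70, 0, 0, 0, -0.006, -0.045, 0, 70, 0, 0, 0, -0.006, -0.045, 0, 70, 0, 0, 0, -0.006, -0.045, 0, 70, 0, 0, 0, -0.006, -0.045, 0, 70, 0, 0, 0, -0.006, -0.045, 0, 70, 0, 0, 0, -0.006, -0.045, 0, 70]

```text
clock: 29.15
tool_pos: [0.4462, 0.1914, 0.2137]
tcp_rot: [0.999, 0.034, -0.003, -0.001]
wrist_force: [0.6, -0.2, -0.5]
grip_width: 0.0607
grip_force: 0.0
```

```bash
python3 - <<'E'
from h import *
to(.425,.2999,.2082,3.96)
E
```

```text
t 29.15 pos [0.4462 0.1914 0.2137] yaw 3.94 turn [-0.0025  0.0057 -0.0004] shift(after turn) [-0.0136 -0.1097  0.0055] gw 0.0607 F [ 0.6 -0.2 -0.5]
```

Emit:
drive_tool:
  steps: [-0.002, 0.005, 0, -0.0045, -0.037, 0.002, 70, 0, 0, 0, -0.004, -0.035, 0.002, 70, 0, 0, 0, -0.004, -0.025, 0.001, 70, 0, 0, 0, -0.001, -0.0125, 0, 70, 0, 0, 0, 0, 0, 0, 70, 0, 0, 0, 0, 0, 0, 70]

```text
clock: 29.75
tool_pos: [0.4264, 0.2975, 0.2093]
tcp_rot: [0.999, 0.034, -0.0, -0.0]
wrist_force: [-0.5, -0.5, 0.0]
grip_width: 0.061
grip_force: 0.0
```

```bash
python3 - <<'E'
from h import *
to(.425,.2999,.0982,3.96)
E
```

```text
t 29.75 pos [0.4264 0.2975 0.2093] yaw 3.91 turn [-0.0003  0.0002 -0.0008] shift(after turn) [-0.0012 -0.0025  0.1111] gw 0.061 F [-0.5 -0.5  0. ]
```

Emit:
drive_tool:
  steps: [0, 0, 0, -0.001, -0.0025, 0.02, 70, 0, 0, 0, 0, 0, 0.03, 70, 0, 0, 0, 0, 0, 0.03, 70, 0, 0, 0, 0, 0, 0.02, 70, 0, 0, 0, 0, 0, 0.011, 70, 0, 0, 0, 0, 0, 0, 70, 0, 0, 0, 0, 0, 0, 70]
  squeeze: 35

```text
clock: 30.45
tool_pos: [0.4262, 0.3009, 0.0997]
tcp_rot: [0.999, 0.034, 0.001, -0.001]
wrist_force: [0.1, 0.7, 1.2]
grip_width: 0.0612
grip_force: 0.0
```

Emit:
drive_tool:
  steps: [0, 0, 0, 0, 0, 0, 35, 0, 0, 0, 0, 0, 0, 35, 0, 0, 0, 0, 0, 0, 35, 0, 0, 0, 0, 0, 0, 35, 0, 0, 0, 0, 0, 0, 35]

```text
clock: 30.95
tool_pos: [0.4256, 0.301, 0.0993]
tcp_rot: [0.999, 0.034, 0.001, -0.001]
wrist_force: [0.4, -0.6, 3.2]
grip_width: 0.0397
grip_force: 34.9
```

```bash
python3 - <<'E'
from h import *
to(.425,.2999,.0982,3.96)
E
```

```text
t 30.95 pos [0.4256 0.301  0.0993] yaw 3.95 turn [-0.0014 -0.0012 -0.0002] shift(after turn) [-0.0006  0.001   0.0011] gw 0.0397 F [ 0.4 -0.6  3.2]
```

Emit:
drive_tool:
  steps: [0, 0, 0, 0, 0, -0.01, 35, 0, 0, 0, 0, 0, -0.025, 35, 0, 0, 0, 0, 0, -0.03, 35, 0, 0, 0, 0, 0, -0.025, 35, 0, 0, 0, 0.007, 0.025, 0, 35, 0, 0, 0, 0.011, 0.04, 0, 35, 0, 0, 0, 0.012, 0.045, 0, 35, 0, 0, 0, 0.012, 0.045, 0, 35, 0, 0, 0, 0.012, 0.045, 0, 35, 0, 0, 0, 0.012, 0.045, 0, 35, 0, 0, 0, 0.012, 0.045, 0, 35, 0, 0, 0, 0.012, 0.04, 0, 35]

```text
clock: 32.15
tool_pos: [0.5374, -0.0242, 0.1882]
tcp_rot: [0.999, 0.034, -0.0, -0.001]
wrist_force: [1.1, 0.7, -4.1]
grip_width: 0.0397
grip_force: 35.0
```

Emit:
drive_tool:
  steps: [0, 0, 0, 0.011, 0.026, 0, 35, 0, 0, 0, 0.005, 0.0175, 0, 35, 0, 0, 0, 0, 0, 0, 35, 0, 0, 0, 0, 0, 0.02, 35, 0, 0, 0, 0, 0, 0.025, 35, 0, 0, 0, 0, 0, 0.015, 35, 0, 0, 0, 0, 0, 0, 35, 0, 0, 0, 0, 0, 0, 35]

```text
clock: 32.95
tool_pos: [0.5569, -0.0639, 0.1287]
tcp_rot: [0.999, 0.035, 0.0, -0.001]
wrist_force: [0.5, -1.0, -3.1]
grip_width: 0.0401
grip_force: 35.0
```

```bash
python3 - <<'E'
from h import *
to(.5574,-.0652,.1083,3.96)
E
```

```text
t 32.95 pos [ 0.5569 -0.0639  0.1287] yaw 3.99 turn [-0.0012 -0.0007  0.0005] shift(after turn) [0.0004 0.0013 0.0204] gw 0.0401 F [ 0.5 -1.  -3.1]
```

Emit:
drive_tool:
  steps: [0, 0, 0, 0.0005, 0.001, 0.01, 35, 0, 0, 0, 0, 0, 0.006, 35, 0, 0, 0, 0, 0, 0.003, 35, 0, 0, 0, 0, 0, 0.001, 35, 0, 0, 0, 0, 0, 0, 35, 0, 0, 0, 0, 0, 0, 35]

```text
clock: 33.55
tool_pos: [0.5576, -0.0653, 0.1086]
tcp_rot: [0.999, 0.034, 0.001, -0.001]
wrist_force: [-0.7, 0.3, -3.1]
grip_width: 0.0397
grip_force: 35.0
```

Emit:
drive_tool:
  steps: [0, 0, 0, 0, 0, 0.001, 35, 0, 0, 0, 0, 0, 0, 35, 0, 0, 0, 0, 0, 0, 35]

```text
clock: 33.85
tool_pos: [0.5578, -0.0654, 0.1083]
tcp_rot: [0.999, 0.035, 0.001, -0.001]
wrist_force: [-2.1, -1.0, 3.1]
grip_width: 0.0398
grip_force: 35.0
```

Emit:
drive_tool:
  steps: [0, 0, 0, 0, 0, 0.001, 35, 0, 0, 0, 0, 0, 0, 35]

```text
clock: 34.05
tool_pos: [0.5579, -0.0654, 0.1083]
tcp_rot: [0.999, 0.035, 0.001, -0.0]
wrist_force: [-3.1, 0.2, 8.7]
grip_width: 0.04
grip_force: 35.0
```

Emit:
drive_tool:
  steps: [0, 0, 0, 0, 0, -0.001, 70, 0, 0, 0, 0, 0, 0, 70, 0, 0, 0, 0, 0, 0, 70, 0, 0, 0, 0, 0, -0.02, 70, 0, 0, 0, 0, 0, -0.03, 70, 0, 0, 0, 0, 0, -0.03, 70, 0, 0, 0, 0, 0, -0.022, 70, 0, 0, 0.1, 0, 0, 0, 78, 0, 0, 0, -0.005, -0.035, 0, 78, 0, 0, 0, -0.007, -0.045, 0, 78, 0, 0, 0, -0.007, -0.045, 0, 78, 0, 0, 0, -0.007, -0.045, 0, 78]

```text
clock: 35.25
tool_pos: [0.5364, 0.1067, 0.2095]
tcp_rot: [1.0, -0.016, 0.0, -0.001]
wrist_force: [0.5, 0.2, 0.4]
grip_width: 0.0674
grip_force: 0.0
```

Emit:
drive_tool:
  steps: [0, 0, 0, -0.007, -0.045, 0, 78, 0, 0, 0, -0.007, -0.045, 0, 78, 0, 0, 0, -0.007, -0.045, 0, 78, 0, 0, 0, -0.007, -0.034, 0, 78, 0, 0, 0, -0.005, -0.02, 0, 78, 0, 0, 0, 0, -0.005, 0, 78, 0, 0, 0, 0, 0, 0, 78]

```text
clock: 35.95
tool_pos: [0.5096, 0.3006, 0.2094]
tcp_rot: [1.0, -0.015, 0.0, -0.0]
wrist_force: [-0.2, -0.6, -0.5]
grip_width: 0.0679
grip_force: 0.0
```

```bash
python3 - <<'E'
from h import *
to(.5098,.3002,.0935,-1.75)
E
```

```text
t 35.95 pos [0.5096 0.3006 0.2094] yaw -1.73 turn [-0.0009 -0.0002  0.0004] shift(after turn) [0.0002 0.0004 0.1159] gw 0.0679 F [-0.2 -0.6 -0.5]
```

Emit:
drive_tool:
  steps: [0, 0, 0, 0, 0, 0.02, 78, 0, 0, 0, 0, 0, 0.03, 78, 0, 0, 0, 0, 0, 0.03, 78, 0, 0, 0, 0, 0, 0.02, 78, 0, 0, 0, 0, 0, 0.012, 78, 0, 0, 0, 0, 0, 0.003, 78, 0, 0, 0, 0, 0, 0, 78, 0, 0, 0, 0, 0, 0, 45, 0, 0, 0, 0, 0, 0, 45, 0, 0, 0, 0, 0, 0, 45, 0, 0, 0, 0, 0, 0, 45, 0, 0, 0, 0, 0, 0, 45]
  squeeze: 30

```text
clock: 37.15
tool_pos: [0.5102, 0.3004, 0.0957]
tcp_rot: [1.0, -0.015, 0.001, -0.001]
wrist_force: [-0.8, -1.6, 3.7]
grip_width: 0.0492
grip_force: 29.9
```

```bash
python3 - <<'E'
from h import *
to(.5544,.017,.185,-1.75)
E
```

```text
t 37.15 pos [0.5102 0.3004 0.0957] yaw -1.77 turn [-0.0017 -0.0017 -0.0004] shift(after turn) [ 0.0529  0.2819 -0.0893] gw 0.0492 F [-0.8 -1.6  3.7]
```

Emit:
drive_tool:
  steps: [0, 0, 0, 0, 0, -0.01, 45, 0, 0, 0, 0, 0, -0.025, 45, 0, 0, 0, 0, 0, -0.03, 45, 0, 0, 0, 0, 0, -0.025, 45, 0, 0, 0, 0.007, 0.025, 0, 45, 0, 0, 0, 0.007, 0.04, 0, 45, 0, 0, 0, 0.007, 0.045, 0, 45, 0, 0, 0, 0.007, 0.045, 0, 45, 0, 0, 0, 0.007, 0.045, 0, 45, 0, 0, 0, 0.007, 0.04, 0, 45, 0, 0, 0, 0.007, 0.025, 0, 45, 0, 0, 0, 0.004, 0.017, 0, 45]

```text
clock: 38.35
tool_pos: [0.5533, 0.0148, 0.1839]
tcp_rot: [1.0, -0.017, -0.0, -0.001]
wrist_force: [0.4, 0.8, -3.1]
grip_width: 0.0495
grip_force: 29.9
```

Emit:
drive_tool:
  steps: [0, 0, 0, 0, 0, 0, 45, 0, 0, 0, 0, 0, 0.02, 45, 0, 0, 0, 0, 0, 0.025, 45, 0, 0, 0, 0, 0, 0.015, 45, 0, 0, 0, 0, 0, 0, 45, 0, 0, 0, 0, 0, 0, 45]

```text
clock: 38.95
tool_pos: [0.5541, 0.0174, 0.1247]
tcp_rot: [1.0, -0.015, 0.0, -0.001]
wrist_force: [0.4, 0.3, -3.2]
grip_width: 0.0495
grip_force: 29.9
```

```bash
python3 - <<'E'
from h import *
to(.5548,.017,.1046,-1.75)
E
```

```text
t 38.95 pos [0.5541 0.0174 0.1247] yaw -1.74 turn [-0.0013 -0.0006  0.0002] shift(after turn) [0.0007 0.0004 0.0201] gw 0.0495 F [ 0.4  0.3 -3.2]
```

Emit:
drive_tool:
  steps: [0, 0, 0, 0.0005, 0.0005, 0.01, 45, 0, 0, 0, 0, 0, 0.006, 45, 0, 0, 0, 0, 0, 0.003, 45, 0, 0, 0, 0, 0, 0.001, 45, 0, 0, 0, 0, 0, 0, 45, 0, 0, 0, 0, 0, 0, 45]

```text
clock: 39.55
tool_pos: [0.5546, 0.0163, 0.1048]
tcp_rot: [1.0, -0.016, 0.001, -0.001]
wrist_force: [-1.8, 0.0, -2.3]
grip_width: 0.0494
grip_force: 29.9
```

Emit:
drive_tool:
  steps: [0, 0, 0, 0, 0, 0.001, 45, 0, 0, 0, 0, 0, 0, 45, 0, 0, 0, 0, 0, 0, 45]

```text
clock: 39.85
tool_pos: [0.555, 0.0162, 0.1047]
tcp_rot: [1.0, -0.015, 0.001, -0.001]
wrist_force: [-1.6, -1.2, 6.1]
grip_width: 0.0491
grip_force: 29.9
```

Emit:
drive_tool:
  steps: [0, 0, 0, 0, 0, -0.001, 76, 0, 0, 0, 0, 0, 0, 76, 0, 0, 0, 0, 0, 0, 76, 0, 0, 0, 0, 0, -0.02, 76, 0, 0, 0, 0, 0, -0.03, 76, 0, 0, 0, 0, 0, -0.03, 76, 0, 0, 0, 0, 0, -0.02, 76, 0, 0, 0, 0.005, -0.03, 0, 76, 0, 0, 0, 0.006, -0.045, 0, 76, 0, 0, 0, 0.006, -0.045, 0, 76, 0, 0, 0, 0.006, -0.045, 0, 76, 0, 0, 0, 0.006, -0.045, 0, 76]

```text
clock: 41.05
tool_pos: [0.5901, 0.227, 0.2047]
tcp_rot: [1.0, -0.016, 0.001, -0.001]
wrist_force: [1.2, -0.3, -0.5]
grip_width: 0.0661
grip_force: 0.0
```

Emit:
drive_tool:
  steps: [0, 0, 0, 0.006, -0.035, 0, 76, 0, 0, 0, 0.005, -0.025, 0, 76, 0, 0, 0, 0.001, -0.014, 0, 76, 0, 0, 0, 0, 0, 0, 76, 0, 0, 0, 0, 0, 0, 76]

```text
clock: 41.55
tool_pos: [0.604, 0.2981, 0.2047]
tcp_rot: [1.0, -0.016, -0.0, -0.0]
wrist_force: [0.7, -0.2, 0.4]
grip_width: 0.066
grip_force: 0.0
```

```bash
python3 - <<'E'
from h import *
to(.6046,.2986,.0907,-1.75)
E
```

```text
t 41.55 pos [0.604  0.2981 0.2047] yaw -1.81 turn [-0.0009  0.     -0.001 ] shift(after turn) [ 0.0006 -0.0006  0.114 ] gw 0.066 F [ 0.7 -0.2  0.4]
```

Emit:
drive_tool:
  steps: [0, 0, 0, 0.0005, 0, 0.02, 76, 0, 0, 0, 0, 0, 0.03, 76, 0, 0, 0, 0, 0, 0.03, 76, 0, 0, 0, 0, 0, 0.02, 76, 0, 0, 0, 0, 0, 0.01, 76, 0, 0, 0, 0, 0, 0.004, 76, 0, 0, 0, 0, 0, 0, 76, 0, 0, 0, 0, 0, 0, 45, 0, 0, 0, 0, 0, 0, 45, 0, 0, 0, 0, 0, 0, 45, 0, 0, 0, 0, 0, 0, 45, 0, 0, 0, 0, 0, 0, 45]
  squeeze: 25

```text
clock: 42.75
tool_pos: [0.6052, 0.2991, 0.0919]
tcp_rot: [1.0, -0.015, 0.001, -0.001]
wrist_force: [0.5, -0.5, 3.6]
grip_width: 0.048
grip_force: 24.8
```

```bash
python3 - <<'E'
from h import *
to(.5497,.0983,.18,-1.75)
E
```

```text
t 42.75 pos [0.6052 0.2991 0.0919] yaw -1.78 turn [-0.002  -0.0019 -0.0004] shift(after turn) [-0.0494  0.2024 -0.0881] gw 0.048 F [ 0.5 -0.5  3.6]
```

Emit:
drive_tool:
  steps: [0, 0, 0, 0, 0, -0.01, 45, 0, 0, 0, 0, 0, -0.025, 45, 0, 0, 0, 0, 0, -0.03, 45, 0, 0, 0, 0, 0, -0.025, 45, 0, 0, 0, -0.007, 0.02, 0, 45, 0, 0, 0, -0.007, 0.035, 0, 45, 0, 0, 0, -0.007, 0.04, 0, 45, 0, 0, 0, -0.007, 0.04, 0, 45, 0, 0, 0, -0.007, 0.035, 0, 45, 0, 0, 0, -0.007, 0.021, 0, 45, 0, 0, 0, -0.007, 0.012, 0, 45, 0, 0, 0, 0, 0, 0, 45]

```text
clock: 43.95
tool_pos: [0.5485, 0.0966, 0.1808]
tcp_rot: [1.0, -0.016, 0.0, -0.001]
wrist_force: [1.0, -0.1, -0.8]
grip_width: 0.0481
grip_force: 24.8
```

Emit:
drive_tool:
  steps: [0, 0, 0, 0, 0, 0.02, 45, 0, 0, 0, 0, 0, 0.025, 45, 0, 0, 0, 0, 0, 0.015, 45, 0, 0, 0, 0, 0, 0, 45, 0, 0, 0, 0, 0, 0, 45]

```text
clock: 44.45
tool_pos: [0.5503, 0.0986, 0.1209]
tcp_rot: [1.0, -0.015, 0.001, -0.001]
wrist_force: [1.0, 0.2, -1.6]
grip_width: 0.0481
grip_force: 24.8
```

```bash
python3 - <<'E'
from h import *
to(.5503,.0975,.1008,-1.75)
E
```

```text
t 44.45 pos [0.5503 0.0986 0.1209] yaw -1.7 turn [-0.0014 -0.0015  0.0008] shift(after turn) [0.0001 0.0011 0.0201] gw 0.0481 F [ 1.   0.2 -1.6]
```

Emit:
drive_tool:
  steps: [0, 0, 0, 0, 0.0005, 0.01, 45, 0, 0, 0, 0, 0, 0.006, 45, 0, 0, 0, 0, 0, 0.003, 45, 0, 0, 0, 0, 0, 0.001, 45, 0, 0, 0, 0, 0, 0, 45, 0, 0, 0, 0, 0, 0, 45]

```text
clock: 45.05
tool_pos: [0.5497, 0.097, 0.1009]
tcp_rot: [1.0, -0.016, 0.001, -0.001]
wrist_force: [0.7, -0.0, -1.6]
grip_width: 0.0482
grip_force: 25.0
```

Emit:
drive_tool:
  steps: [0, 0, 0, 0, 0, 0.001, 45, 0, 0, 0, 0, 0, 0, 45, 0, 0, 0, 0, 0, 0, 45]

```text
clock: 45.35
tool_pos: [0.5499, 0.097, 0.1009]
tcp_rot: [1.0, -0.015, 0.001, -0.001]
wrist_force: [-1.9, -0.2, 5.4]
grip_width: 0.0482
grip_force: 25.0
```

Carton down; release, rise and back off towards the robot to clear the top view.

Emit:
drive_tool:
  steps: [0, 0, 0, 0, 0, -0.001, 74, 0, 0, 0, 0, 0, 0, 74, 0, 0, 0, 0, 0, 0, 74, 0, 0, 0, 0, 0, -0.02, 74, 0, 0, 0, 0, 0, -0.03, 74, 0, 0, 0, 0, 0, -0.03, 74, 0, 0, 0, 0, 0, -0.03, 74, 0, 0, 0, 0, -0.04, 0, 74, 0, 0, 0, 0, -0.045, 0, 74, 0, 0, 0, 0, -0.045, 0, 74, 0, 0, 0, 0, -0.045, 0, 74, 0, 0, 0, 0, -0.045, 0, 74]

```text
clock: 46.55
tool_pos: [0.5562, 0.3186, 0.2108]
tcp_rot: [1.0, -0.016, 0.0, -0.001]
wrist_force: [0.9, 0.1, 0.5]
grip_width: 0.0645
grip_force: 0.0
```

Emit:
drive_tool:
  steps: [0, 0, 0, -0.01, -0.045, 0, 74, 0, 0, 0, -0.02, -0.045, 0, 74, 0, 0, 0, -0.02, -0.045, 0, 74, 0, 0, 0, -0.02, -0.04, 0, 74, 0, 0, 0, -0.02, -0.03, 0, 74, 0, 0, 0, 0, 0, 0, 74]

```text
clock: 47.15
tool_pos: [0.47, 0.5285, 0.2097]
tcp_rot: [1.0, -0.013, 0.0, -0.001]
wrist_force: [-0.5, 0.2, -1.1]
grip_width: 0.0645
grip_force: 0.0
```

```bash
python3 - <<'E'
from h import *
J=env.snapshot('top')[:,:,::-1];cv2.imwrite('pics/top1.png',J)
I=cv2.imread('pics/top0.png')
f=lambda K:cv2.resize(K[145:265,235:415],None,fx=3.3,fy=3.3,interpolation=cv2.INTER_CUBIC)
g=cv2.resize(J[140:320,130:560],(790,330))
A=np.hstack([f(I),f(J)])[:,:790] if False else cv2.resize(np.hstack([f(I),f(J)]),(790,263))
cv2.imwrite('pics/cmp.png',np.vstack([A,g]))
E
```

```text
(no output)
```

View pics/cmp.png

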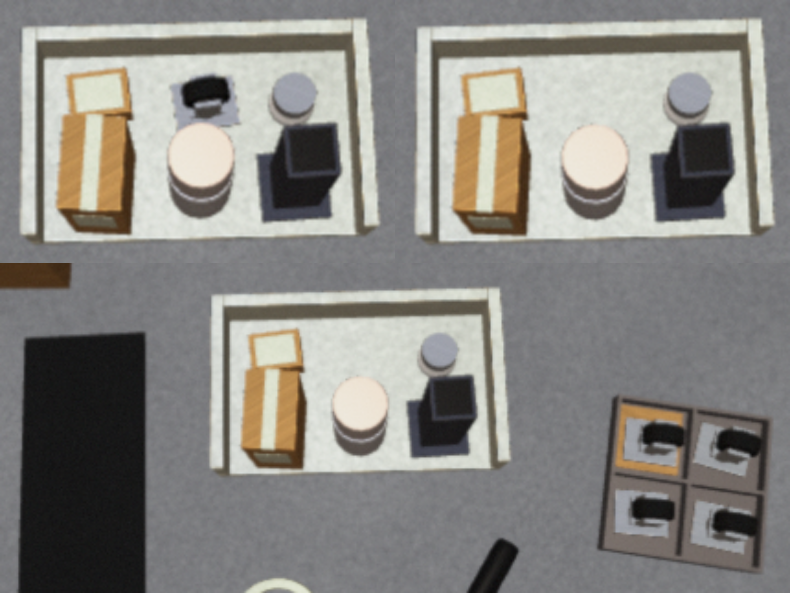

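The before and after crops match: carton, can and leg stand on their old spots within about a pixel. The box and jar have not moved, and the castor sits on its pad in the tray. Handing in.

```bash
python3 -c "
from workcell import env
print(env.job_done())"
```

```text
the job is handed in; nothing more can be done
None
```

The job is done and handed in at about 47 s: the castor stands wheel up on the pad in the tray's empty compartment, the carton, can and leg are back upright on their starting spots to within about a pixel (2 mm) in the top camera view, and the small box and jar were not moved.

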